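# Snap the vial's cap on, draw it from the rack and hold it on its side

## Robot

A 6-joint arm with a two-finger parallel gripper is mounted at the origin on the work surface. World frame = base frame: x ahead of the robot, y to its left, z up, the work surface at z = 0. Lengths are in m, angles in rad, forces in N, time in s.
With the tool pointing down it reaches from about 0.425 to 1.125 m from the base axis. Payload 14.9 kg.
Tool frame: the origin (TCP) lies midway between the tips of the shut fingers; the grasp point (between the pads) lies r.tcp_to_grasp behind it (r.tcp_to_grasp is the distance from the TCP to the grasp point, in m); z points along the fingers, y is the line along which they close (so a half turn about z gives the same grasp; the last joint's range is limited). The gripper opens to 91 mm and grips with 3 to 60 N. Pads are 32 mm wide; open, the fingers measure 118 mm over their backs; the gripper's body (76 mm by 178 mm) begins 60 mm behind the grasp point.
Start: joints at [1.181, 0.379, 1.734, -0, 1.028, -0.033], TCP at [0.245, 0.656, 0.175] pointing down, gripper open.
Joint ranges: [-2.77, 2.77], [-0.74, 2.19], [0, 2.66], [-1.06, 4.2], [0.31, 2.87], [-3.08, 3.08]. Speed limits (rad/s): [1.89, 1.89, 2.39, 3.14, 3.14, 3.14].

## Interface

Orientations are given as a unit quaternion [w, x, y, z].
In Python, from cell import monitor, imaging, workorder, r gives the robot as it stands. The module is installed in compiled form; this text tells all that it offers.
- The arm moves only by the tool send_rows, never from a script. Its argument "steps" is a list of rows, each a list of 7 numbers: the shift along the tool's x, y, z in units of 20 mm (1.0 is 20 mm), then the turn, a rotation vector about the tool's x, y, z in units of 5 degrees (1.0 is 5 degrees), then the gripper's target within -1 to 1 (fully open at 1, half-way at 0, shut at -1). In form: [[x, y, z, wx, wy, wz, claw], ...]. A call has 1 to 5 rows; each row shifts and turns the commanded pose from where the row before left it, along the tool's axes as they then stand; what a row does not reach is not made up. A row lasts 1/10 s, in which the tool goes at most 50 mm and 8.59 degrees, less where a joint would pass 70% of its speed; a pose out of reach is approached as far as the arm can. A call with a number of a shift or a turn outside -1 to 1 is refused whole. A call with a gripper value outside its range is refused whole. The fingers move at their own pace and stop on an object; "force" is the grip in N (left out, the last holds). Time passes only in rows, so rows that do not move let the fingers close. It gives the time, the measured TCP pose, the force, the opening and the grip force at its end, in the units of the state.
- monitor.state(): the state, without advancing time (a new reading comes with each control period).
- imaging.snapshot(name): name is "scene" or "top"; returns a dict with "img" (420x560x3 uint8, red, green, blue), "range_z" (420x560 float32, m along the optical axis (not along the pixel's ray), 0 where there is no reading), "mtx" (3x3 intrinsics, pixels), "xyz" and "orientation" of the camera in the world. Camera axes: x right, y up, looking along -z (the intrinsics and any distortion apply to the point x, -y, -z); pixel columns grow to the right and rows downward; lengths in m; the calibration is good to about 2 mm. A picture is of the moment at which its call begins.
- workorder.close_job(): hands the job in; it is judged then, once.
Trained networks look in a picture, given as the dict that the camera call returned (one of the last four; its "shot" number tells which), for a name from the list of things; names that differ only in an ending like _2 or _b are one class to them, and where a whole thing is asked for, a point or a joint stands for the part that bears it (a point fixed in the world has none). Each returns a list of dicts, best first, with "confidence" (0 to 1); they miss things now and then, are a little off and sometimes report something else, mostly with a low value. They report only what shows in the picture. A call takes as long as a camera call.
- imaging.spot_in(name, picture): "point" ([row, column] in pixels, amid what is visible of it).
The state is a dict: "time_s": time; "joint_positions": joint angles; "joint_velocities": joint speeds; "joint_torque": joint torques, N m; "position": TCP position; "ee_rot": TCP orientation; "contact_force": force on the tool from outside, world axes, zero at the start; "wrist_torque": the same for the moment, N m; "width": opening from 0.0 (shut) to 1.0 (fully open); "grasp_force": force on a finger pad.
Only numpy, scipy, OpenCV 4.12 (cv2) and the standard library are available. Lean on these libraries where they do the work, as an engineer would, in place of code of your own. Each camera call takes 0.05 s, during which the arm holds its last target. There are 200 camera calls.

## Task

One vial in the rack, the tall one, has its cap only laid on: while it stands in the rack, press the cap down until it snaps fully home and sits level. Then draw that vial up out of the rack, tip it over onto its side as one does to see whether the cap keeps tight, and finish while still holding it like that in the gripper: its length about level, still, and at least 15 cm above the bench. Leave the short vials, the bottle and the beaker where they are.

Things in the scene. Friction and masses are not known exactly. Their poses are not given: they have to be found in the camera images.
- vial_center (a point): Tall amber glass vial, loose in any well of the rack: 40 mm wide, 95 mm high, about 120 g. Point: on its axis, 50 mm above its foot; z runs from foot to rim. In its well its foot is 10 mm and this point 60 mm above the bench; bare straight glass to grip reaches from 35 mm (rack top) to 85 mm above the bench, then a shoulder, a neck and the rim. Best gripped near this point or a little higher.
- cap_center (a point): White snap cap, 38 mm wide, 12 mm high, 20 g. Point: on its axis, 6 mm below its flat top; z up. At the start laid level on the tall vial's rim, top 114 mm above the bench. Pressed down near its middle it sinks 5 mm: a bead snaps over the rim at 7 to 15 N, then it stops firmly, this point 43 mm above vial_center (48.3 before). If one side stays up, press on that side. Home, it holds in any attitude.
- rack: The dark grey plastic block rack, fixed to the bench, 70 mm (x) by 224 mm (y) by 35 mm high. The origin is the centre of its underside, on the bench; its y axis runs along the row of three round wells at y = -72, 0 and +72 mm. Each well is 43 mm wide and 25 mm deep, its floor 10 mm above the bench.
- short_a_center (a point): A short amber vial, 40 mm in diameter and 56 mm high with its cap fast on it, loose in another well of the rack; its top is 66 mm above the bench. The point is on its axis half-way up. Not to be disturbed.
- short_b_center (a point): A second short vial like the other, in the remaining well. The point is on its axis half-way up. Not to be disturbed.
- bottle_center (a point): A clear laboratory bottle with a blue screw cap, 56 mm in diameter, 104 mm high, standing loose on the bench off to the left of the rack as the robot sees it. The point is on its axis half-way up. Not to be disturbed.
- beaker_center (a point): An empty glass beaker, 73 mm across its lip, 86 mm high, standing loose on the bench off to the right of the rack. The point is on its axis half-way up. Not to be disturbed.

How it is judged:
On the way, in this order (a step that is already met when the one before it is completed fails the run):
1. the cap is snapped home and level on the tall vial while this stands in its well (z of cap_center in the frame of vial_center between 0.0405 and 0.045 m and distance between cap_center and vial_center below 0.0456 m and angle between the z axis of cap_center and the z axis of vial_center, either way round below 0.06 rad and z of vial_center in the frame of rack below 0.066 m and angle between vial_center's own z axis and vertical below 0.15 rad), for 0.2 s.
2. the capped vial is drawn up clear of the rack (z of cap_center in the frame of vial_center between 0.0405 and 0.045 m and distance between cap_center and vial_center below 0.0456 m and angle between the z axis of cap_center and the z axis of vial_center, either way round below 0.06 rad and z of vial_center in the frame of rack above 0.09 m), for 0.1 s.
At the end, for the whole second after the job is handed in: The fingers still hold the vial, off rack and bench: centre over 150 mm above the bench, axis within 30 degrees of level, at rest (under 20 mm/s and 0.15 rad/s); cap home on it: cap point 40.5 to 45 mm from the vial's point along its axis, tilted on it by under 0.06 rad (z of cap_center in the frame of vial_center between 0.0405 and 0.045 m and distance between cap_center and vial_center below 0.0456 m and angle between the z axis of cap_center and the z axis of vial_center, either way round below 0.06 rad and angle between vial_center's own z axis and vertical between 1.047 and 2.094 rad and height (world z) of vial_center above 0.15 m and (contact force between the fingers and vial above 0.5 N or contact force between the fingers and cap above 0.5 N) and contact force between vial and rack below 0.05 N and linear speed of vial below 0.02 m/s and angular speed of vial below 0.15 rad/s); the arm keeps its last pose, push and grip.
It fails at once if a short vial is disturbed (moved more than 20 mm or tipped) (distance of short_a_center from where it was at the start of the episode above 0.02 m or angle between short_a_center's own z axis and vertical above 0.3 rad).
It fails at once if a short vial is disturbed (moved more than 20 mm or tipped) (distance of short_b_center from where it was at the start of the episode above 0.02 m or angle between short_b_center's own z axis and vertical above 0.3 rad).
It fails at once if the bottle is disturbed (moved more than 20 mm or tipped) (distance of bottle_center from where it was at the start of the episode above 0.02 m or angle between bottle_center's own z axis and vertical above 0.3 rad).
It fails at once if the beaker is disturbed (moved more than 20 mm or tipped) (distance of beaker_center from where it was at the start of the episode above 0.02 m or angle between beaker_center's own z axis and vertical above 0.3 rad).
It also fails if it takes over 43 s, if anything falls off the work surface, if the arm or the gripper's body presses on something with over 40 N, if the wrist force passes 120 N, or if a joint passes its speed limit or range.

## Working session

There is one attempt and no reset: what is moved stays moved. The work goes in short steps, Python scripts to look and compute and a tool call to move; the robot and the scene stay as the last step left them, time stands still between calls to the robot, and variables do not carry over. Pictures are saved under pics/ and viewed, at most 10 in all, crops included, and the job is handed in when it is done.

Besides the shell and the picture viewer there is one more tool, called after "Call:" in YAML: its name, and indented under it one key for each argument. send_rows: Moves the arm, as the interface text tells. Its arguments: {"type":"object","properties":{"steps":{"type":"array"},"force":{"type":"number"}},"required":["steps"]}

```bash
mkdir -p pics; cat > h.py <<'E'
import numpy as np, cv2
from scipy.spatial.transform import Rotation as R
from cell import monitor, imaging, workorder, r
def rot(q): return R.from_quat([q[1],q[2],q[3],q[0]])
def cloud(s):
    z=s["range_z"].astype(float); K=np.array(s["mtx"]); v,u=np.mgrid[:z.shape[0],:z.shape[1]]
    p=np.stack([(u-K[0,2])/K[0,0]*z,-(v-K[1,2])/K[1,1]*z,-z],-1)
    w=p@rot(s["orientation"]).as_matrix().T+np.array(s["xyz"]); w[z==0]=np.nan
    return w
E
python3 - <<'E'
from h import *
print(monitor.state(), r.tcp_to_grasp)
ims=[]
for n in("top","scene"):
    s=imaging.snapshot(n); w=cloud(s); im=s["img"][...,::-1].copy()
    print(n,s["xyz"],[k for k in s])
    for name in("vial_center","cap_center","rack","short_a_center","bottle_center","beaker_center"):
        for d in imaging.spot_in(name,s)[:3]:
            a,b=[int(round(t)) for t in d["point"]]; print(name,round(d["confidence"],2),a,b,w[a,b].round(3))
    cv2.imwrite(f"pics/{n}.png",im)
    if n=="top":
        for nm,lo,hi in(("cap",.108,.122),("short",.060,.072),("racktop",.030,.039)):
            m=((w[...,2]>lo)&(w[...,2]<hi)).astype(np.uint8)
            k,l,st,c=cv2.connectedComponentsWithStats(m)
            for i in range(1,k):
                if st[i,4]>60:
                    q=w[l==i]; (cx,cy),(a,b),ang=cv2.minAreaRect(q[:,:2].astype(np.float32)); print(nm,st[i,4],q.mean(0).round(4),np.round([cx,cy,a,b,ang],4))
E
```

```text
{'time_s': 0.0, 'joint_positions': array([ 1.18067684e+00,  3.79395230e-01,  1.73474022e+00, -4.15301929e-05,
        1.02853282e+00, -3.33244494e-02]), 'joint_velocities': array([-0.00066079, -0.00071353,  0.00158305, -0.00150085,  0.00036776,
       -0.00291257]), 'joint_torque': array([ 4.99648391e-03, -7.63721681e+01, -4.34375739e+01,  6.51758001e-02,
        4.23609652e-02, -2.83470587e-05]), 'position': array([0.24436183, 0.65551177, 0.1743177 ]), 'ee_rot': array([-9.56327092e-05,  1.77442171e-01,  9.84131082e-01, -5.29531416e-04]), 'contact_force': array([-0.01269745,  0.05730156, -0.20658948]), 'wrist_torque': array([ 0.00754693,  0.02585826, -0.01779246]), 'grasp_force': 0.0, 'width': 0.9994859599171992} 0.0188
top [ 0.45240972 -0.00760033  1.12346824] ['img', 'range_z', 'mtx', 'xyz', 'orientation', 'shot']
vial_center 0.65 211 314 [ 0.568 -0.078  0.09 ]
cap_center 0.66 204 322 [ 0.581 -0.095  0.114]
cap_center 0.59 246 115 [0.487 0.367 0.107]
rack 0.65 213 310 [ 0.569 -0.072  0.038]
short_a_center 0.55 221 344 [ 0.547 -0.149  0.065]
bottle_center 0.71 244 116 [0.492 0.369 0
[... 195 characters left out ...]
6133 -0.0279  0.0657] [ 0.6131 -0.0279  0.0371  0.0352  0.0287]
short 210 [ 0.5461 -0.1549  0.0655] [ 0.5459 -0.1551  0.0352  0.0354  1.3338]
short 98 [0.4881 0.3736 0.0665] [4.87400e-01 3.79600e-01 3.39000e-02 5.40000e-02 7.43527e+01]
racktop 1837 [ 0.5781 -0.0919  0.0349] [ 0.58   -0.0918  0.2242  0.0711 62.3881]
scene [ 1.26295899 -0.32427413  0.88224833] ['img', 'range_z', 'mtx', 'xyz', 'orientation', 'shot']
vial_center 0.63 253 242 [ 0.596 -0.098  0.076]
cap_center 0.68 236 240 [ 0.582 -0.093  0.114]
rack 0.93 267 243 [ 0.601 -0.1    0.036]
short_a_center 0.81 254 211 [ 0.561 -0.157  0.068]
bottle_center 0.59 166 398 [0.505 0.374 0.073]
beaker_center 0.95 295 124 [ 0.535 -0.355  0.008]
```

The tall vial is in the middle well at about (0.580, -0.0915), cap top at 0.114. The short vials are on either side, 72 mm away, along a 62.3° row. These heights and sizes match the ones given. Next I move over it with the fingers shut.

Call:
send_rows:
  steps:
    - [-1,-1,0,0,0,0,-1]
    - [-1,-1,0,0,0,0,-1]
    - [-1,-1,0,0,0,0,-1]
    - [-1,-1,0,0,0,0,-1]
    - [-1,-1,0,0,0,0,-1]
  force: 30

```text
time_s: 1.2
position: [0.3036, 0.5263, 0.175]
ee_rot: [0.0, 0.177, 0.984, 0.0]
contact_force: [0.5, -0.5, 0.4]
width: 0.596
grasp_force: 0.0
```

Call:
send_rows:
  steps:
    - [-1,-1,0,0,0,0,-1]
    - [-1,-1,0,0,0,0,-1]
    - [-1,-1,0,0,0,0,-1]
    - [-1,-1,0,0,0,0,-1]
    - [-1,-1,0,0,0,0,-1]

```text
time_s: 1.7
position: [0.3624, 0.3977, 0.1751]
ee_rot: [0.0, 0.177, 0.984, 0.0]
contact_force: [0.2, 0.1, 0.1]
width: 0.155
grasp_force: 0.0
```

Call:
send_rows:
  steps:
    - [-1,-1,0,0,0,0,-1]
    - [-1,-1,0,0,0,0,-1]
    - [-1,-1,0,0,0,0,-1]
    - [-1,-1,0,0,0,0,-1]
    - [-1,-1,0,0,0,0,-1]

```text
time_s: 2.2
position: [0.4212, 0.269, 0.1751]
ee_rot: [0.0, 0.177, 0.984, 0.0]
contact_force: [-0.1, 0.8, -0.6]
width: 0.004
grasp_force: 0.0
```

Call:
send_rows:
  steps:
    - [-1,-1,0,0,0,0,-1]
    - [-1,-1,0,0,0,0,-1]
    - [-1,-1,0,0,0,0,-1]
    - [-1,-1,0,0,0,0,-1]
    - [-1,-1,0,0,0,0,-1]

```text
time_s: 2.7
position: [0.4801, 0.1403, 0.1752]
ee_rot: [0.0, 0.177, 0.984, 0.0]
contact_force: [0.3, 0.1, 0.6]
width: 0.005
grasp_force: 0.0
```

Call:
send_rows:
  steps:
    - [-1,-1,0,0,0,0,-1]
    - [-1,-1,0,0,0,0,-1]
    - [-1,-1,0,0,0,0,-1]
    - [-1,-1,0,0,0,0,-1]
    - [-1,-1,0,0,0,0,-1]

```text
time_s: 3.2
position: [0.5388, 0.0116, 0.1751]
ee_rot: [0.0, 0.178, 0.984, 0.0]
contact_force: [0.6, 0.1, 0.2]
width: 0.001
grasp_force: 0.0
```

Call:
send_rows:
  steps:
    - [-1,-1,0,0,0,0,-1]
    - [-1,-1,0,0,0,0,-1]
    - [-1,-1,0,0,0,0,-1]
    - [-1,-1,0,0,0,0,-1]
    - [0,0,0,0,0,1,-1]

```text
time_s: 3.7
position: [0.5867, -0.0926, 0.1751]
ee_rot: [0.001, 0.221, 0.975, -0.0]
contact_force: [0.4, -0.6, 0.3]
width: 0.006
grasp_force: 0.0
```

Call:
send_rows:
  steps:
    - [0,0,0,0,0,1,-1]
    - [0,0,0,0,0,1,-1]
    - [0,0,0,0,0,1,-1]
    - [0,0,0,0,0,1,-1]
    - [0,0,0,0,0,1,-1]

```text
time_s: 4.2
position: [0.5854, -0.0902, 0.175]
ee_rot: [0.0, 0.428, 0.904, 0.0]
contact_force: [0.1, 0.3, -0.2]
width: 0.009
grasp_force: 0.0
```

Call:
send_rows:
  steps:
    - [0,0,0,0,0,1,-1]
    - [0,0,0,0,0,1,-1]
    - [0,0,0,0,0,1,-1]
    - [0,0,0,0,0,1,-1]
    - [0,0,0,0,0,1,-1]

```text
time_s: 4.7
position: [0.5854, -0.0901, 0.175]
ee_rot: [0.0, 0.613, 0.79, 0.0]
contact_force: [1.5, 1.1, 0.3]
width: -0.002
grasp_force: 0.0
```

Call:
send_rows:
  steps:
    - [0,0,0,0,0,1,-1]
    - [0,0,0,0,0,1,-1]
    - [0,0,0,0,0,1,-1]
    - [0,0,0,0,0,1,-1]
    - [0,0,0,0,0,1,-1]

```text
time_s: 5.2
position: [0.5854, -0.0901, 0.175]
ee_rot: [0.0, 0.77, 0.638, 0.0]
contact_force: [0.1, -0.2, -0.3]
width: 0.002
grasp_force: 0.0
```

Call:
send_rows:
  steps:
    - [0,0,0,0,0,1,-1]
    - [0,0,0,0,0,1,-1]
    - [0,0,0,0,0,1,-1]
    - [0,0,0,0,0,0.5,-1]
    - [0,0,0,0,0,0,-1]

```text
time_s: 5.7
position: [0.5854, -0.0901, 0.175]
ee_rot: [0.0, 0.857, 0.515, 0.0]
contact_force: [0.2, 0.4, -0.3]
width: 0.005
grasp_force: 0.0
```

```bash
cat >> h.py <<'E'
def tell(target):
    s=monitor.state(); M=rot(s["ee_rot"]).as_matrix(); p=s["position"]
    print("t",round(s["time_s"],2),"p",p.round(4),"yaw y",np.degrees(np.arctan2(M[1,1],M[0,1])).round(2),"z",M[:,2].round(3),"F",s["contact_force"].round(2),"w",round(s["width"],3),"q",s["joint_positions"].round(2))
    print("units",(M.T@(np.array(target)-p)/.02).round(3))
E
python3 -c "
from h import *
tell([.580,-.0916,.114])"
```

```text
t 5.7 p [ 0.5854 -0.0901  0.175 ] yaw y -27.98 z [ 0. -0. -1.] F [ 0.17  0.39 -0.29] w 0.005 q [-0.19  0.21  1.96  0.    0.97  0.3 ]
units [-0.193 -0.206  3.05 ]
```

Call:
send_rows:
  steps:
    - [-0.2,-0.2,0.8,0,0,0,-1]
    - [0,0,0.8,0,0,0,-1]
    - [0,0,0.8,0,0,0,-1]
    - [0,0,0.4,0,0,0,-1]
    - [0,0,0,0,0,0,-1]

```text
time_s: 6.2
position: [0.5792, -0.0916, 0.1173]
ee_rot: [-0.001, 0.857, 0.516, -0.001]
contact_force: [-0.8, 0.8, -0.4]
width: 0.007
grasp_force: 0.0
```

Call:
send_rows:
  steps:
    - [0,0,0.1,0,0,0,-1]
    - [0,0,0.05,0,0,0,-1]
    - [0,0,0.05,0,0,0,-1]
    - [0,0,0.05,0,0,0,-1]
    - [0,0,0,0,0,0,-1]

```text
time_s: 6.7
position: [0.58, -0.0918, 0.114]
ee_rot: [0.0, 0.857, 0.515, 0.0]
contact_force: [0.1, -0.1, 0.3]
width: 0.004
grasp_force: 0.0
```

Call:
send_rows:
  steps:
    - [0,0,0.05,0,0,0,-1]
    - [0,0,0.05,0,0,0,-1]
    - [0,0,0,0,0,0,-1]

```text
time_s: 7.0
position: [0.5799, -0.0918, 0.1118]
ee_rot: [-0.0, 0.857, 0.515, -0.0]
contact_force: [-0.4, 0.3, -0.1]
width: 0.006
grasp_force: 0.0
```

Call:
send_rows:
  steps:
    - [0,0,0.05,0,0,0,-1]
    - [0,0,0.05,0,0,0,-1]
    - [0,0,0,0,0,0,-1]

```text
time_s: 7.3
position: [0.5799, -0.0918, 0.1098]
ee_rot: [-0.0, 0.857, 0.515, -0.0]
contact_force: [0.8, 0.2, 0.3]
width: 0.008
grasp_force: 0.0
```

Call:
send_rows:
  steps:
    - [0,0,0.05,0,0,0,-1]
    - [0,0,0,0,0,0,-1]

```text
time_s: 7.5
position: [0.5799, -0.0918, 0.1088]
ee_rot: [-0.0, 0.857, 0.515, -0.0]
contact_force: [0.0, -0.4, -0.1]
width: 0.005
grasp_force: 0.0
```

No contact force at 0.109, so I need to look.

```bash
python3 - <<'E'
from h import *
s=imaging.snapshot("scene"); im=s["img"][...,::-1]
for n in("cap_center","vial_center"):
    for d in imaging.spot_in(n,s)[:2]: print(n,d["confidence"],d["point"])
cv2.imwrite("pics/s2.png",cv2.resize(im[150:320,150:370],None,fx=3.4,fy=3.4,interpolation=cv2.INTER_CUBIC))
w=cloud(s); print(w[225:262:3,240].round(3))
tell([.58,-.0918,.114])
E
```

```text
cap_center 0.78 [237.0, 240.0]
vial_center 0.78 [252.8, 242.6]
[[ 0.584 -0.092  0.148]
 [ 0.561 -0.085  0.115]
 [ 0.569 -0.088  0.114]
 [ 0.577 -0.091  0.114]
 [ 0.585 -0.095  0.115]
 [ 0.591 -0.098  0.113]
 [ 0.593 -0.099  0.106]
 [ 0.591 -0.099  0.094]
 [ 0.594 -0.101  0.088]
 [ 0.594 -0.101  0.079]
 [ 0.594 -0.102  0.07 ]
 [ 0.593 -0.102  0.059]
 [ 0.591 -0.102  0.046]]
t 7.65 p [ 0.58   -0.0918  0.109 ] yaw y -27.94 z [ 0. -0. -1.] F [ 0.16  0.34 -0.38] w 0.011 q [-0.2   0.29  2.   -0.    0.85  0.29]
units [-0.001  0.    -0.252]
```

View pics/s2.png

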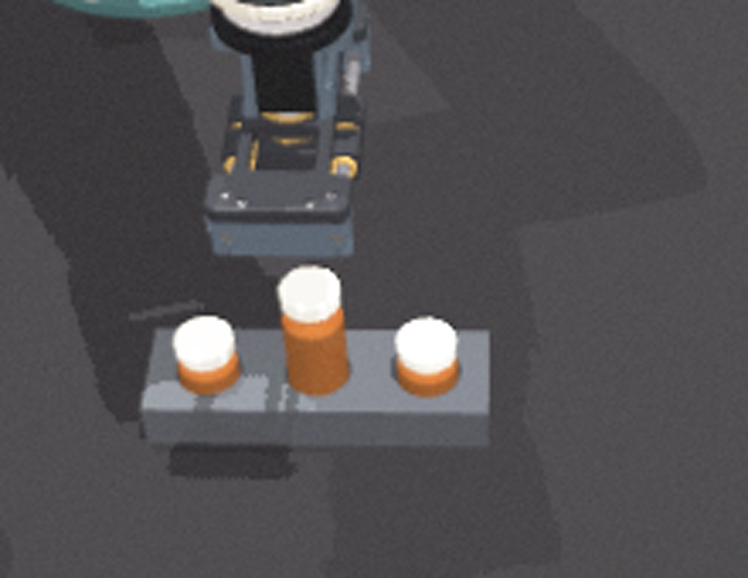

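```bash
python3 - <<'E'
from h import *
for n in("scene","top"):
    s=imaging.snapshot(n); w=cloud(s); st=monitor.state()
    M=rot(st["ee_rot"]).as_matrix(); l=(w-st["position"])@M
    m=(np.abs(l[...,0])<.1)&(np.abs(l[...,1])<.12)&(w[...,2]>.122)&(w[...,2]<.4)
    for a in np.arange(-.02,-.26,-.01):
        q=l[m&(np.abs(l[...,2]-a)<.005)]
        if len(q)>3: print(n,round(a,3),len(q),"x",q[:,0].min().round(3),q[:,0].max().round(3),"y",q[:,1].min().round(3),q[:,1].max().round(3))
    cv2.imwrite(f"pics/{n}3.png",cv2.resize(s["img"][90:300,130:410,::-1],None,fx=2.8,fy=2.8,interpolation=cv2.INTER_CUBIC))
E
```

```text
scene -0.04 16 x -0.015 0.016 y 0.002 0.006
scene -0.12 107 x -0.036 0.039 y -0.078 0.081
scene -0.13 264 x -0.037 0.04 y -0.077 0.082
scene -0.14 483 x -0.037 0.04 y -0.084 0.087
scene -0.15 213 x -0.036 0.039 y -0.092 0.09
scene -0.16 900 x -0.037 0.039 y -0.089 0.09
scene -0.17 119 x -0.024 0.027 y -0.037 0.018
scene -0.18 124 x -0.021 0.027 y -0.017 0.017
scene -0.19 121 x -0.021 0.027 y -0.008 0.017
scene -0.2 78 x -0.02 0.023 y 0.008 0.017
scene -0.21 51 x -0.036 0.039 y -0.045 0.019
scene -0.22 145 x -0.036 0.039 y -0.047 0.037
scene -0.23 287 x -0.035 0.039 y -0.015 0.037
scene -0.24 62 x -0.019 0.031 y 0.008 0.035
scene -0.25 214 x -0.038 0.04 y -0.006 0.041
top -0.16 94 x -0.007 0.038 y 0.076 0.09
```

View pics/scene3.png

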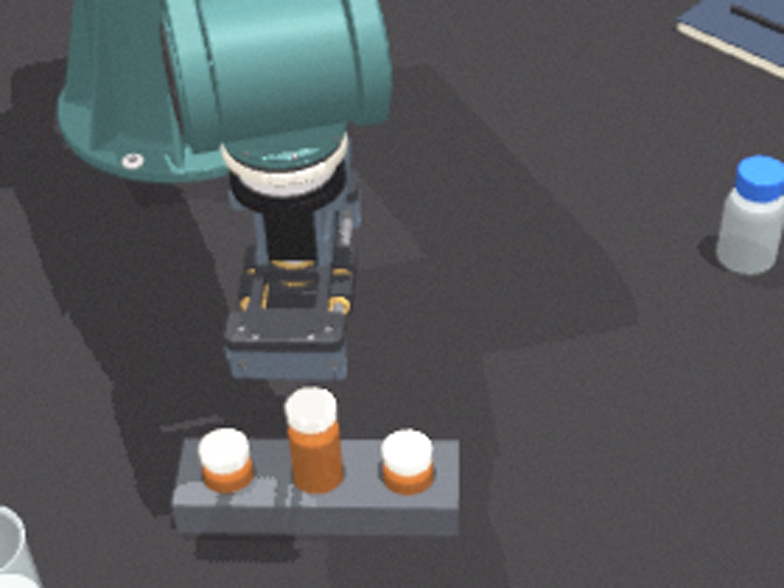

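View pics/top3.png

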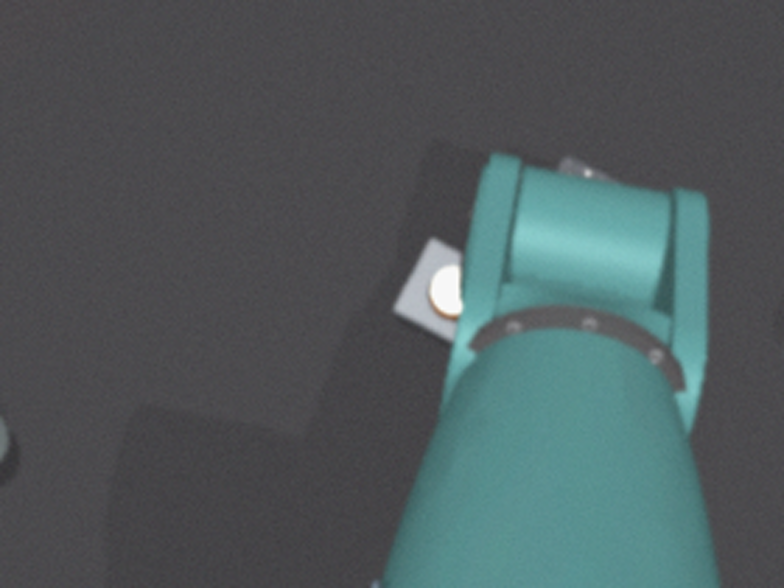

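The pictures show the cap untouched (top at 0.114). The gripper's real tips are about 35 mm higher than the reported TCP: the body's underside is at about 0.115 behind the TCP where 0.079 was expected, and the finger shows at 0.148. Sideways it is well aligned. I'll go down by force and by the measured geometry.

Call:
send_rows:
  steps:
    - [0,0,0.5,0,0,0,-1]
    - [0,0,0.5,0,0,0,-1]
    - [0,0,0.1,0,0,0,-1]
    - [0,0,0.1,0,0,0,-1]
    - [0,0,0,0,0,0,-1]

```text
time_s: 8.25
position: [0.5799, -0.0918, 0.0846]
ee_rot: [-0.0, 0.857, 0.515, -0.0]
contact_force: [-0.3, 0.3, 0.2]
width: 0.008
grasp_force: 0.0
```

```bash
python3 - <<'E'
from h import *
s=imaging.snapshot("scene"); w=cloud(s); st=monitor.state()
M=rot(st["ee_rot"]).as_matrix(); l=(w-st["position"])@M
m=(np.abs(l[...,0])<.1)&(np.abs(l[...,1])<.12)
for c in (236,240): 
  for rr in range(222,246,2): print(c,rr,w[rr,c].round(3),l[rr,c].round(3))
q=l[m&(w[...,2]>.17)]; print("body low",np.percentile(q[:,2],[98,99.5,100]).round(3))
tell([.58,-.0918,.078])
E
```

```text
236 222 [ 0.66  -0.125  0.242] [ 0.009  0.087 -0.157]
236 224 [ 0.662 -0.126  0.238] [ 0.008  0.088 -0.154]
236 226 [ 0.659 -0.125  0.23 ] [ 0.007  0.085 -0.145]
236 228 [ 0.653 -0.124  0.219] [ 0.006  0.079 -0.134]
236 230 [ 0.652 -0.124  0.213] [ 0.006  0.079 -0.128]
236 232 [ 0.652 -0.124  0.207] [ 0.005  0.079 -0.122]
236 234 [ 0.574 -0.099  0.115] [-0.009 -0.002 -0.03 ]
236 236 [ 0.576 -0.1    0.112] [-0.009  0.    -0.027]
236 238 [ 0.586 -0.104  0.117] [-0.008  0.011 -0.032]
236 240 [ 0.589 -0.106  0.114] [-0.008  0.014 -0.03 ]
236 242 [ 0.588 -0.106  0.108] [-0.008  0.014 -0.023]
236 244 [ 0.582 -0.104  0.095] [-0.01   0.008 -0.01 ]
240 222 [ 0.665 -0.119  0.243] [ 0.016  0.087 -0.158]
240 224 [ 0.665 -0.119  0.238] [ 0.016  0.088 -0.154]
240 226 [ 0.662 -0.119  0.23 ] [ 0.015  0.085 -0.145]
240 228 [ 0.655 -0.117  0.217] [ 0.013  0.078 -0.132]
240 230 [ 0.657 -0.118  0.214] [ 0.013  0.08  -0.129]
240 232 [ 0.655 -0.117  0.207] [ 0.013  0.078 -0.122]
240 234 [ 0.576 -0.091  0.113] [-0.001 -0.004 -0.028]
240 236 [ 0.583 -0.094  0.115] [-0.     0.003 -0.03 ]
240 238 [ 0.587 -0.095  0.113] [-0.     0.008 -0.028]
240 240 [ 0.595 -0.099  0.116] [ 0.001  0.016 -0.031]
240 242 [ 0.594 -0.099  0.11 ] [ 0.     0.016 -0.025]
240 244 [ 0.594 -0.099  0.103] [-0.     0.016 -0.019]
body low [-0.132 -0.123 -0.117]
t 8.3 p [ 0.58   -0.0918  0.0849] yaw y -27.94 z [-0.  0. -1.] F [ 0.06  0.9  -0.33] w 0.003 q [-0.2   0.33  2.   -0.    0.81  0.29]
units [ 0.    -0.001  0.344]
```

Call:
send_rows:
  steps:
    - [0,0,0.1,0,0,0,-1]
    - [0,0,0.05,0,0,0,-1]
    - [0,0,0.05,0,0,0,-1]
    - [0,0,0,0,0,0,-1]

```text
time_s: 8.7
position: [0.5799, -0.0918, 0.0809]
ee_rot: [-0.0, 0.857, 0.515, -0.0]
contact_force: [-0.9, 1.2, 0.8]
width: 0.004
grasp_force: 0.0
```

Call:
send_rows:
  steps:
    - [0,0,0.05,0,0,0,-1]
    - [0,0,0.05,0,0,0,-1]
    - [0,0,0,0,0,0,-1]

```text
time_s: 9.0
position: [0.5799, -0.0918, 0.0788]
ee_rot: [-0.0, 0.857, 0.515, -0.0]
contact_force: [-1.0, -0.5, 0.2]
width: 0.002
grasp_force: 0.0
```

Call:
send_rows:
  steps:
    - [0,0,0.05,0,0,0,-1]
    - [0,0,0.05,0,0,0,-1]
    - [0,0,0,0,0,0,-1]

```text
time_s: 9.3
position: [0.5799, -0.0918, 0.0768]
ee_rot: [-0.0, 0.857, 0.515, -0.0]
contact_force: [0.1, 1.3, -0.4]
width: 0.008
grasp_force: 0.0
```

Call:
send_rows:
  steps:
    - [0,0,0.05,0,0,0,-1]
    - [0,0,0.05,0,0,0,-1]
    - [0,0,0,0,0,0,-1]

```text
time_s: 9.6
position: [0.58, -0.0918, 0.0749]
ee_rot: [0.0, 0.857, 0.515, 0.0]
contact_force: [-0.9, 0.4, 0.9]
width: 0.003
grasp_force: 0.5
```

Call:
send_rows:
  steps:
    - [0,0,0.05,0,0,0,-1]
    - [0,0,0.05,0,0,0,-1]
    - [0,0,0,0,0,0,-1]

```text
time_s: 9.9
position: [0.5808, -0.092, 0.0737]
ee_rot: [0.001, 0.857, 0.516, 0.001]
contact_force: [0.4, -1.3, 8.7]
width: 0.001
grasp_force: 4.5
```

Contact came at a reported 0.0745, so the tip offset is about 39.5 mm. I'll press on in small steps.

Call:
send_rows:
  steps:
    - [0,0,0.05,0,0,0,-1]
    - [0,0,0,0,0,0,-1]

```text
time_s: 10.1
position: [0.5806, -0.092, 0.0725]
ee_rot: [0.0, 0.857, 0.515, 0.0]
contact_force: [0.2, -0.2, -0.4]
width: 0.004
grasp_force: 0.1
```

Call:
send_rows:
  steps:
    - [0,0,0.05,0,0,0,-1]
    - [0,0,0,0,0,0,-1]

```text
time_s: 10.3
position: [0.5797, -0.0917, 0.0706]
ee_rot: [-0.0, 0.857, 0.515, -0.0]
contact_force: [-0.6, 0.1, 0.0]
width: 0.001
grasp_force: 0.0
```

Call:
send_rows:
  steps:
    - [0,0,0.05,0,0,0,-1]
    - [0,0,0,0,0,0,-1]

```text
time_s: 10.5
position: [0.5803, -0.0919, 0.0703]
ee_rot: [0.0, 0.857, 0.515, 0.0]
contact_force: [-2.5, 0.9, 7.9]
width: 0.006
grasp_force: 4.2
```

Call:
send_rows:
  steps:
    - [0,0,0.05,0,0,0,-1]
    - [0,0,0,0,0,0,-1]

```text
time_s: 10.7
position: [0.5812, -0.092, 0.0703]
ee_rot: [0.001, 0.857, 0.515, 0.001]
contact_force: [-4.2, 0.6, 20.1]
width: 0.006
grasp_force: 10.1
```

Call:
send_rows:
  steps:
    - [0,0,0.05,0,0,0,-1]
    - [0,0,0,0,0,0,-1]

```text
time_s: 10.9
position: [0.582, -0.0922, 0.0703]
ee_rot: [0.001, 0.857, 0.516, 0.001]
contact_force: [-6.6, 1.3, 30.2]
width: 0.007
grasp_force: 15.9
```

Call:
send_rows:
  steps:
    - [0,0,-0.5,0,0,0,-1]
    - [0,0,-1,0,0,0,1]
    - [0,0,-1,0,0,0,1]
    - [0,0,-1,0,0,0,1]
    - [0,0,0,0,0,0,1]

```text
time_s: 11.4
position: [0.5814, -0.092, 0.1403]
ee_rot: [0.001, 0.857, 0.515, 0.001]
contact_force: [0.1, -0.0, -0.4]
width: 0.32
grasp_force: 0.0
```

```bash
python3 - <<'E'
from h import *
s=imaging.snapshot("scene"); w=cloud(s)
d=imaging.spot_in("cap_center",s)[0]; print(d)
m=(np.hypot(w[...,0]-.58,w[...,1]+.0916)<.015)&(w[...,2]>.100)&(w[...,2]<.12)
q=w[m]; A=np.c_[q[:,:2]-[.58,-.0916],np.ones(len(q))]; f=np.linalg.lstsq(A,q[:,2],rcond=None)[0]; print(len(q),f.round(4),np.median(q[:,2]))
m=(np.hypot(w[...,0]-.58,w[...,1]+.0916)<.025)&(w[...,2]>.100)&(w[...,2]<.12); print(w[m].mean(0))
cv2.imwrite("pics/s4.png",cv2.resize(s["img"][150:320,150:370,::-1],None,fx=3.4,fy=3.4,interpolation=cv2.INTER_CUBIC))
tell([.58,-.0918,.0703])
E
```

```text
{'point': [235.1, 240.3], 'confidence': 0.67}
113 [-0.0198  0.008   0.1091] 0.10930260412457804
[ 0.5815056  -0.09142051  0.10820206]
t 11.5 p [ 0.5799 -0.0918  0.1377] yaw y -27.94 z [ 0. -0. -1.] F [-0.98 -0.8  -0.6 ] w 0.415 q [-0.2   0.25  1.99  0.    0.9   0.29]
units [0.    0.005 3.372]
```

View pics/s4.png

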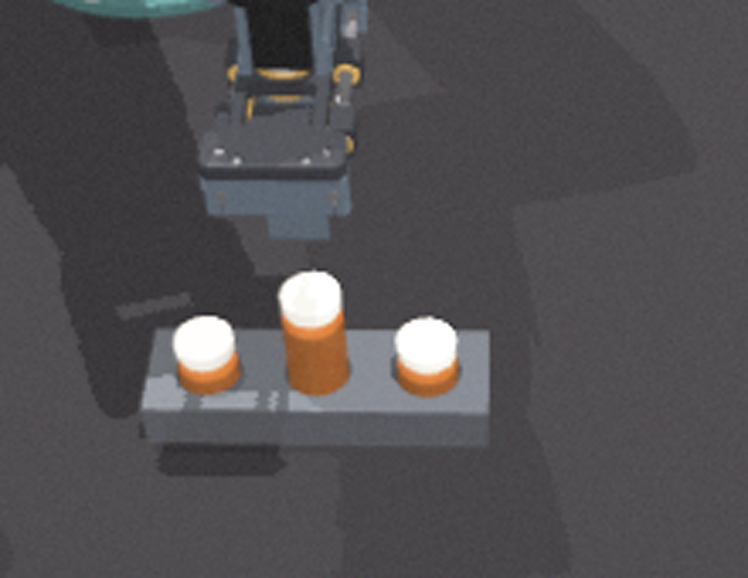

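The cap top is at 0.109 and level, so it is home. I'll open and go down around the vial (reported 0.010 ≈ real tip at 0.049).

Call:
send_rows:
  steps:
    - [0,0,0,0,0,0,1]
    - [0,0,0,0,0,0,1]
    - [0,0,0,0,0,0,1]
    - [0,0,0,0,0,0,1]
    - [0,0,0,0,0,0,1]

```text
time_s: 12.0
position: [0.5799, -0.0918, 0.1377]
ee_rot: [-0.0, 0.857, 0.515, -0.0]
contact_force: [-0.1, 0.5, 0.6]
width: 0.848
grasp_force: 0.0
```

Call:
send_rows:
  steps:
    - [0,0,0.8,0,0,0,1]
    - [0,0,0.8,0,0,0,1]
    - [0,0,0.8,0,0,0,1]
    - [0,0,0.8,0,0,0,1]
    - [0,0,0,0,0,0,1]

```text
time_s: 12.5
position: [0.5782, -0.0914, 0.0709]
ee_rot: [-0.001, 0.857, 0.515, -0.002]
contact_force: [0.1, -0.4, 0.0]
width: 0.999
grasp_force: 0.0
```

Call:
send_rows:
  steps:
    - [0,0,0.5,0,0,0,1]
    - [0,0,0.5,0,0,0,1]
    - [0,0,0.5,0,0,0,1]
    - [0,0,0.5,0,0,0,1]
    - [0,0,0,0,0,0,1]

```text
time_s: 13.0
position: [0.5791, -0.0916, 0.0324]
ee_rot: [-0.001, 0.857, 0.515, -0.001]
contact_force: [-0.4, -0.1, 0.6]
width: 0.998
grasp_force: 0.0
```

```bash
python3 - <<'E'
from h import *
s=imaging.snapshot("scene"); w=cloud(s); st=monitor.state()
M=rot(st["ee_rot"]).as_matrix(); l=(w-st["position"])@M
m=(np.abs(l[...,0])<.03)&(l[...,1]>.038)&(l[...,1]<.07)&(w[...,2]>.04)&(w[...,2]<.14); q=w[m]; print(len(q)); 
if len(q): print(q.min(0),q.max(0),l[m].min(0),l[m].max(0))
cv2.imwrite("pics/s5.png",cv2.resize(s["img"][150:320,150:370,::-1],None,fx=3.4,fy=3.4,interpolation=cv2.INTER_CUBIC))
tell([.58,-.0916,.010])
E
```

```text
242
[ 0.61759692 -0.13223453  0.07401922] [ 0.63764702 -0.09799825  0.12582162] [-0.01647389  0.04861045 -0.09265993] [ 0.01900543  0.05815603 -0.04084855]
t 13.05 p [ 0.5796 -0.0917  0.0332] yaw y -27.95 z [-0.001  0.    -1.   ] F [0.11 0.13 0.29] w 0.999 q [-0.2   0.41  2.01 -0.    0.72  0.29]
units [0.016 0.019 1.161]
```

View pics/s5.png

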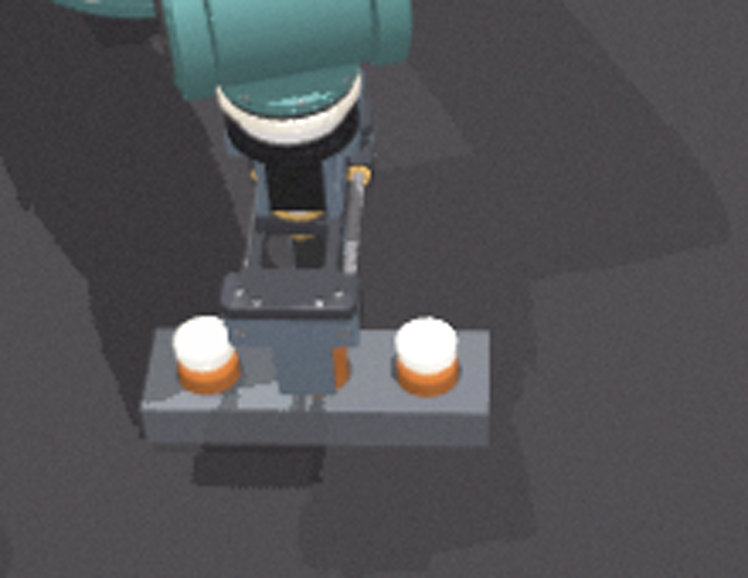

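The finger's lower end is at 0.074 real, which confirms the offset, and the vial is between the fingers. I go down the last 23 mm and close.

Call:
send_rows:
  steps:
    - [0,0,0.4,0,0,0,1]
    - [0,0,0.4,0,0,0,1]
    - [0,0,0.35,0,0,0,1]
    - [0,0,0,0,0,0,1]
    - [0,0,0,0,0,0,-1]
  force: 30

```text
time_s: 13.55
position: [0.5799, -0.0918, 0.0108]
ee_rot: [-0.0, 0.857, 0.515, -0.0]
contact_force: [0.5, 0.3, -0.6]
width: 0.947
grasp_force: 0.0
```

Call:
send_rows:
  steps:
    - [0,0,0,0,0,0,-1]
    - [0,0,0,0,0,0,-1]
    - [0,0,0,0,0,0,-1]
    - [0,0,0,0,0,0,-1]
    - [0,0,0,0,0,0,-1]

```text
time_s: 14.05
position: [0.58, -0.0918, 0.011]
ee_rot: [0.0, 0.857, 0.515, 0.0]
contact_force: [0.4, 0.4, 0.3]
width: 0.503
grasp_force: 0.0
```

Call:
send_rows:
  steps:
    - [0,0,0,0,0,0,-1]
    - [0,0,0,0,0,0,-1]
    - [0,0,0,0,0,0,-1]
    - [0,0,0,0,0,0,-1]
    - [0,0,0,0,0,0,-1]

```text
time_s: 14.55
position: [0.5799, -0.0918, 0.011]
ee_rot: [-0.0, 0.857, 0.515, -0.0]
contact_force: [-0.9, -0.2, 3.2]
width: 0.433
grasp_force: 30.0
```

Gripped: opening 39.4 mm, 30 N. Now I lift.

Call:
send_rows:
  steps:
    - [0,0,-0.2,0,0,0,-1]
    - [0,0,-0.4,0,0,0,-1]
    - [0,0,-0.6,0,0,0,-1]
    - [0,0,-0.6,0,0,0,-1]
    - [0,0,-0.6,0,0,0,-1]

```text
time_s: 15.05
position: [0.5803, -0.0918, 0.0604]
ee_rot: [0.0, 0.857, 0.515, 0.0]
contact_force: [-0.1, -0.5, -1.7]
width: 0.432
grasp_force: 30.0
```

Call:
send_rows:
  steps:
    - [0,0,-0.8,0,0,0,-1]
    - [0,0,-0.8,0,0,0,-1]
    - [0,0,-0.8,0,0,0,-1]
    - [0,0,-0.8,0,0,0,-1]
    - [0,0,-0.8,0,0,0,-1]

```text
time_s: 15.55
position: [0.58, -0.0918, 0.1405]
ee_rot: [0.0, 0.857, 0.515, 0.0]
contact_force: [-0.6, 0.6, -1.3]
width: 0.427
grasp_force: 30.0
```

Call:
send_rows:
  steps:
    - [0,0,-0.8,0,0,0,-1]
    - [0,0,-0.8,0,0,0,-1]
    - [0,0,-0.8,0,0,0,-1]
    - [0,0,-0.8,0,0,0,-1]
    - [0,0,-0.8,0,0,0,-1]

```text
time_s: 16.05
position: [0.5799, -0.0918, 0.2203]
ee_rot: [0.0, 0.857, 0.515, -0.0]
contact_force: [-0.5, -0.2, -1.9]
width: 0.432
grasp_force: 30.0
```

Call:
send_rows:
  steps:
    - [0,0,-0.6,0,0,0,-1]
    - [0,0,-0.6,0,0,0,-1]
    - [0,0,0,0,0.4,0,-1]
    - [0,0,0,0,0.8,0,-1]
    - [0,0,0,0,0.8,0,-1]

```text
time_s: 16.55
position: [0.5802, -0.0915, 0.2435]
ee_rot: [-0.045, 0.853, 0.514, 0.076]
contact_force: [0.4, -0.2, -1.6]
width: 0.435
grasp_force: 30.0
```

```bash
python3 - <<'E'
from h import *
s=imaging.snapshot("scene")
cv2.imwrite("pics/s6.png",cv2.resize(s["img"][30:300,130:430,::-1],None,fx=2.2,fy=2.2))
tell([.58,-.0916,.3])
E
```

```text
t 16.6 p [ 0.5796 -0.0921  0.243 ] yaw y -27.95 z [ 0.084  0.159 -0.984] F [-0.38 -1.   -2.48] w 0.433 q [-0.29  0.1   1.96  0.2   1.06  0.1 ]
units [ 0.544  0.007 -2.797]
```

View pics/s6.png

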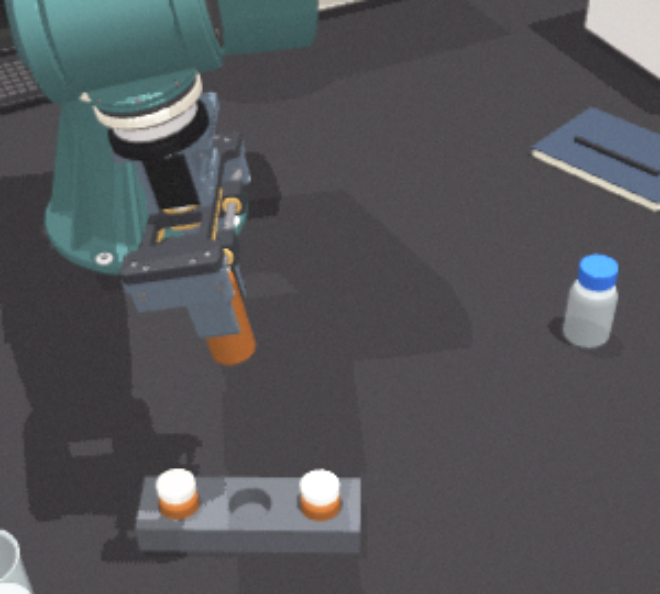

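The vial is held, the well is empty, and J4 moves the right way (+). I keep tipping.

Call:
send_rows:
  steps:
    - [0,0,0,0,0.8,0,-1]
    - [0,0,0,0,0.8,0,-1]
    - [0,0,0,0,0.8,0,-1]
    - [0,0,0,0,0.8,0,-1]
    - [0,0,0,0,0.8,0,-1]

```text
time_s: 17.1
position: [0.58, -0.0918, 0.2433]
ee_rot: [-0.134, 0.827, 0.498, 0.223]
contact_force: [-0.1, -0.1, -1.6]
width: 0.43
grasp_force: 30.0
```

Call:
send_rows:
  steps:
    - [0,0,0,0,0.8,0,-1]
    - [0,0,0,0,0.8,0,-1]
    - [0,0,0,0,0.8,0,-1]
    - [0,0,0,0,0.8,0,-1]
    - [0,0,0,0,0.8,0,-1]

```text
time_s: 17.6
position: [0.5799, -0.0918, 0.2432]
ee_rot: [-0.219, 0.776, 0.467, 0.363]
contact_force: [-0.3, 0.1, -0.8]
width: 0.429
grasp_force: 30.0
```

Call:
send_rows:
  steps:
    - [0,0,0,0,0.8,0,-1]
    - [0,0,0,0,0.8,0,-1]
    - [0,0,0,0,0.8,0,-1]
    - [0,0,0,0,0.8,0,-1]
    - [0,0,0,0,0.8,0,-1]

```text
time_s: 18.1
position: [0.5799, -0.0918, 0.2431]
ee_rot: [-0.297, 0.701, 0.422, 0.492]
contact_force: [0.4, -0.6, -2.1]
width: 0.431
grasp_force: 30.0
```

```bash
python3 -c "
from h import *
tell([.58,-.0916,.3])"
```

```text
t 18.1 p [ 0.5799 -0.0918  0.2431] yaw y -27.87 z [ 0.44   0.831 -0.34 ] F [ 0.35 -0.57 -2.05] w 0.431 q [-0.7   0.37  2.06  1.18  1.45 -0.87]
units [ 2.681 -0.    -0.959]
```

70° now. I add 15° more, let it settle and check.

Call:
send_rows:
  steps:
    - [0,0,0,0,0.8,0,-1]
    - [0,0,0,0,0.8,0,-1]
    - [0,0,0,0,0.8,0,-1]
    - [0,0,0,0,0.6,0,-1]
    - [0,0,0,0,0.2,0,-1]

```text
time_s: 18.6
position: [0.5797, -0.0915, 0.242]
ee_rot: [-0.353, 0.627, 0.376, 0.584]
contact_force: [-0.5, 0.8, -1.4]
width: 0.431
grasp_force: 30.0
```

Call:
send_rows:
  steps:
    - [0,0,0,0,0,0,-1]
    - [0,0,0,0,0,0,-1]
    - [0,0,0,0,0,0,-1]
    - [0,0,0,0,0,0,-1]
    - [0,0,0,0,0,0,-1]

```text
time_s: 19.1
position: [0.58, -0.0918, 0.2433]
ee_rot: [-0.351, 0.627, 0.377, 0.584]
contact_force: [0.3, -0.4, -2.4]
width: 0.433
grasp_force: 30.0
```

```bash
python3 - <<'E'
from h import *
s=imaging.snapshot("scene"); w=cloud(s)
for n in("vial_center","cap_center"):
    for d in imaging.spot_in(n,s)[:2]:
        a,b=[int(t) for t in d["point"]]; print(n,round(d["confidence"],2),a,b,w[a,b].round(3))
cv2.imwrite("pics/s7.png",cv2.resize(s["img"][30:300,130:430,::-1],None,fx=2.2,fy=2.2))
tell([.58,-.0916,.3]); print(monitor.state()["joint_velocities"].round(3))
E
```

```text
vial_center 0.7 184 220 [ 0.572 -0.119  0.262]
cap_center 0.48 180 187 [ 0.539 -0.173  0.268]
t 19.25 p [ 0.58   -0.0918  0.243 ] yaw y -27.94 z [ 0.467  0.881 -0.07 ] F [-0.09  0.16 -1.65] w 0.439 q [-0.74  0.52  2.05  1.32  1.64 -1.02]
units [ 2.842 -0.003 -0.191]
[-0.003  0.001  0.001 -0.001  0.001  0.   ]
```

View pics/s7.png

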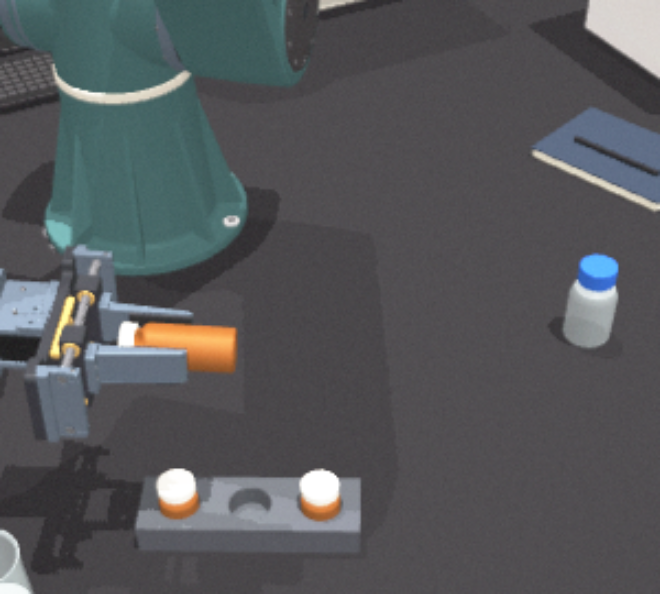

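The vial is held level at about 0.25 m with the cap on. The arm is still, and the short vials and bottle have not moved. I hand the job in.

```bash
python3 -c "
from h import *
print(workorder.close_job())"
```

```text
the job is handed in; nothing more can be done
None
```

I pressed the tall vial's cap home (top at 0.109 m, level), drew the vial out of the rack and handed the job in with it held still, about 4° off level and 0.25 m up, cap on; the hand-in gave no verdict. The tool's real tips sit about 39 mm behind the reported TCP, so I set heights from contact force and the camera.

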